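# Close and hold the access panel

### The job

Close the blue housing: slide its aluminium access panel home until it stops under the overhanging lip, and only then turn the black quarter-turn fastener until its white slot line is in line with the red marks on the panel. Then push the panel down flush against the frame and hold it there: the program finishes while the gripper is still holding the panel pressed down. Do not push the roll of tape or the spool of solder away.

Things in the scene. Friction and masses are not known exactly. Their poses are not given: they have to be found in the camera images.
- unit: blue equipment housing, fixed to the bench, 148 mm (its x) x 200 mm (its y) x 67 mm high; origin: centre of its underside. Its aluminium cover panel slides along the housing's y axis in two side guides; +y is the closing direction, towards the end where a 22 mm wide overhanging lip (y +78 to +100 mm, top at z 67 mm, white mark in its middle) crosses the housing. Side guides: lips at |x| 64 to 74 mm, top at z 64 mm
- cover: the aluminium access panel, 124 (x) x 170 (y) x 4 mm; origin: centre of its upper face, which is 60 mm above the bench (54 mm when pressed down fully); when closed the origin is above the housing's origin. It carries the black grip bar and the fastener, and two red marks, in line along y through the fastener's axis
- bar_top (a point): centre of the top of the panel's black grip bar: an upright bar 50 mm long (along x), 10 mm thick (along y), 22 mm high above the panel's face, fixed to the panel at x 0, y -60 mm of its origin
- head_top (a point): centre of the top of the quarter-turn fastener's head, on its axis (panel x 0, y +15 mm), 26 mm above the panel's face. The head is a black wing 40 mm long, 10 mm thick, standing on a round steel washer 36 mm across and 4 mm high; the white slot line on top runs along the wing, which is the point's y axis
- travel (a joint): how far the panel stands open, m: 0 = fully home under the end lip (hard stop), grows to 0.075 as it is drawn back along the housing's -y; starts at 0.04 to 0.07. Friction about 2 N; stays where it is left
- press (a joint): how far the panel is pushed down, m: 0 = standing off the frame on its springy gasket, 0.006 = flush on the frame (hard stop). Needs about 4 N to begin and 11 N to reach the stop, and springs back up when released. It is blocked after about 1.5 mm unless the panel is home and the fastener's slot is in line, as the cross-bar of the fastener's stud must pass through a slot in the frame
- fastener (a joint): angle of the fastener, rad, counter-clockwise from above: 0 = slot line in line with the panel's two red marks and the white mark on the lip (wing along the housing's y); starts at +0.6 to +1.45, so turn it clockwise. There is no stop or click at 0: it turns from -0.5 to 1.65. Friction about 0.04 N m; stays where it is left
- tape: roll of black insulating tape, 62x60x19 mm, loose; a bystander, origin at its underside
- spool: yellow spool of solder, 58x58x52 mm, loose; a bystander, origin at its underside

How it is judged (in metres and radians):
On the way, in this order (a step that is already met when the one before it is completed fails the run):
1. the panel is home under the lip (within 4 mm), the fastener not yet in line (value of joint travel below 0.004 m and value of joint fastener above 0.3 rad), for 0.2 s.
2. with the panel home, the fastener's slot line is in line with the marks (within 0.2 rad) (value of joint travel below 0.004 m and value of joint fastener between -0.2 and 0.2 rad), for 0.2 s.
At the end, for the whole second after the job is handed in: The panel is home (within 4 mm), the fastener's slot line is in line with the marks (within 0.2 rad), and the fingers hold the panel pressed down to within 1.5 mm of its stop, touching it with more than 3 N, through the last second (all of step 2 and value of joint press above 0.0045 m and contact force between the fingers and cover above 3 N); the arm keeps its last pose, push and grip.
It fails at once if the roll of tape is pushed away (more than 30 mm) (distance of tape from where it was at the start of the episode above 0.03 m).
It fails at once if the spool of solder is pushed away (more than 30 mm) (distance of spool from where it was at the start of the episode above 0.03 m).
It also fails if it takes over 42 s, if anything falls off the work surface, if the arm or the gripper's body presses on something with over 40 N, if the wrist force passes 120 N, or if a joint passes its speed limit or range.

### The arm

A 7-joint arm with a two-finger parallel gripper is mounted at the origin on a cart in front of the work surface, level with it; the furniture and walls round the work are solid. World frame = base frame: x ahead of the robot, y to its left, z up, the work surface at z = 0. Lengths are in mm, angles in rad, forces in N, time in s.
With the tool pointing down it reaches from about 400 to 875 mm from the base axis. Payload 4.4 kg.
Tool frame: the origin (TCP) lies midway between the tips of the shut fingers; the grasp point (between the pads) lies 19 mm behind it; z points along the fingers, y is the line along which they close (so a half turn about z gives the same grasp; the last joint's range is limited). The gripper opens to 85 mm and grips with 20 to 120 N. Pads are 22 mm wide; open, the fingers measure 114 mm over their backs; the gripper's body (76 mm by 85 mm) begins 54 mm behind the grasp point. The pads swing forward as they close: fully open they stand 13 mm farther back than shut.
Start: joints at [-1.264, 0.628, 0.038, 1.517, -0.027, 0.996, -0.02], TCP at [236.723, 605.376, 231.313] pointing down, gripper open.
Joint ranges: [-3.06, 3.06], [-0.37, 2.12], [-1.25, 1.32], [0.18, 2.47], [-1.1, 4.24], [0.23, 1.98], [-2.94, 2.94]. Speed limits (rad/s): [2.57, 2.57, 3.14, 3.14, 3.14, 3.14, 3.14].

### API

Orientations are given as [roll, pitch, yaw] about the fixed x, y, z axes, in that order (R = Rz(yaw) Ry(pitch) Rx(roll)).
In Python, from cell import read_state, get_image, finish_job gives the robot as it stands.
- The arm moves only by the tool send_rows, never from a script. Its argument "series" is a list of rows, each an object of numbers: "ax", "ay", "az": the turn, a rotation vector about the tool's x, y, z in rad; "dx", "dy", "dz": the shift along the tool's x, y, z in cm; "hand": the closure, from 0 (fully open) to 1 (shut). In form: [{"ax": .., "ay": .., "az": .., "dx": .., "dy": .., "dz": .., "hand": ..}, ...]. A call has 1 to 10 rows; each row is the pose to reach, as a shift and turn from the pose commanded when the call began, along the tool's axes at that moment; what a row does not reach only later rows make up. A row lasts 1/10 s, in which the tool goes at most 50 mm and 8.59 degrees, less where a joint would pass 70% of its speed; a pose out of reach is approached as far as the arm can. A call with a gripper value outside its range is refused whole. The fingers move at their own pace and stop on an object; the grip force is fixed at half the most. Time passes only in rows, so rows that repeat a pose let the fingers close. It gives the time, the measured TCP pose, the force, the opening and the grip force at its end, in the units of the state.
- read_state(): the state, without advancing time (a new reading comes with each control period).
- get_image(name): name is "side" or "top" or "wrist"; returns a dict with "pixels" (384x512x3 uint8, red, green, blue), "mtx" (3x3 intrinsics, pixels), "R" (3x3) and "t" (3): a world point X has camera coordinates R X + t. Camera axes: x right, y down, z forward; pixel columns grow to the right and rows downward; lengths in mm; the calibration is good to about 2 mm. The wrist camera is an equidistant fisheye: a pixel r from the principal point sees the ray r / f radians off the axis. A picture is of the moment at which its call begins. There is no depth.
- finish_job(): hands the job in; it is judged then, once.
The state is a dict: "clock": time; "qpos": joint angles; "qd": joint speeds; "tau": joint torques, N m; "eef_pos": TCP position; "tool_rot": TCP orientation; "force": force on the tool from outside, world axes, zero at the start; "torque": the same for the moment, N m; "width": finger opening in mm; "gripper_force": force on a finger pad.
Only numpy, scipy, OpenCV 4.12 (cv2) and the standard library are available. Lean on these libraries where they do the work, as an engineer would, in place of code of your own. Each camera call takes 0.05 s, during which the arm holds its last target. There are 200 camera calls.

## Working session

There is one attempt and no reset: what is moved stays moved. The work goes in short steps, Python scripts to look and compute and a tool call to move; the robot and the scene stay as the last step left them, time stands still between calls to the robot, and variables do not carry over. Pictures are saved under pics/ and viewed, at most 10 in all, crops included, and the job is handed in when it is done.

Besides the shell and the picture viewer there is one more tool, called after ">>>" as name(argument=value, ...) on one line, values as JSON. send_rows: Moves the arm, as the interface text tells. Its arguments: {"type":"object","properties":{"series":{"type":"array","items":{"type":"object","properties":{"ax":{"type":"number"},"ay":{"type":"number"},"az":{"type":"number"},"dx":{"type":"number"},"dy":{"type":"number"},"dz":{"type":"number"},"hand":{"type":"number"}}}}},"required":["series"]}

```bash
mkdir -p pics; ls
python3 - <<'E'
from cell import read_state,get_image
import cv2,numpy as np
s=read_state();print({k:np.round(v,3) for k,v in s.items()})
a=[]
for n in("top","side"):
    i=get_image(n);print(n,i["mtx"],i["R"],i["t"]);cv2.imwrite(f"pics/{n}0.png",i["pixels"][:,:,::-1])
E
```

```text
pics
{'clock': np.float64(0.0), 'qpos': array([-1.264,  0.629,  0.038,  1.518, -0.027,  0.996, -0.02 ]), 'qd': array([-0.001,  0.001, -0.001, -0.001,  0.   ,  0.001, -0.   ]), 'tau': array([ 0.0000e+00, -5.6340e+01,  1.2260e+00, -1.9344e+01,  1.1000e-02,
        1.1000e-02,  0.0000e+00]), 'eef_pos': array([236.5  , 604.758, 230.377]), 'tool_rot': array([-3.14 ,  0.   ,  2.769]), 'force': array([ 0.718, -0.192,  0.027]), 'torque': array([ 0.031, -0.021, -0.006]), 'gripper_force': np.float64(0.0), 'width': np.float64(85.26)}
top [[352.79288892   0.         253.98414631]
 [  0.         352.79288892 193.10580291]
 [  0.           0.           1.        ]] [[-0.00850487 -0.99995908 -0.00308251]
 [-0.97807957  0.00896009 -0.20803864]
 [ 0.20805775  0.0012456  -0.97811575]] [-203.31097358  474.94083415  886.47295089]
side [[417.1275058    0.         252.94072546]
 [  0.         417.1275058  192.81369978]
 [  0.           0.           1.        ]] [[-0.99841349 -0.05533936  0.01039506]
 [-0.03401041  0.44555944 -0.8946061 ]
 [ 0.04487532 -0.89354034 -0.44673467]] [425.18885959 179.21318841 778.00341909]
```

View pics/top0.png

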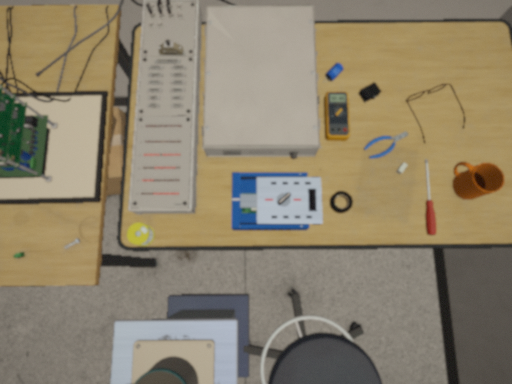

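View pics/side0.png

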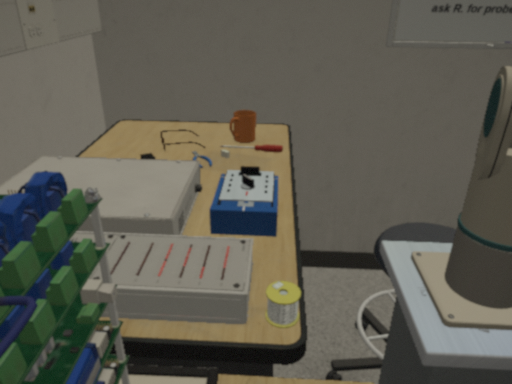

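The top view shows the housing at about (232–322, 172–230) px with its lip at the left (world +y). The bar is at about (306,200), the wing at (284,199), and the tape close behind the panel at (341,202). The spool is far off at (139,234), and the side view agrees.

```bash
cat > h.py <<'E'
from cell import read_state,get_image
import cv2,numpy as np
def ray(i,uv,fish=False):
    K=i["mtx"];d=np.array([(uv[0]-K[0,2])/K[0,0],(uv[1]-K[1,2])/K[1,1]])
    if fish:
        r=np.hypot(*d);v=np.r_[d/max(r,1e-9)*np.sin(r),np.cos(r)]
    else: v=np.r_[d,1]
    R=np.array(i["R"]);return -R.T@i["t"],R.T@v
def onz(i,uv,z,fish=False):
    o,v=ray(i,uv,fish);return o+v*(z-o[2])/v[2]
def comps(m,amin=4):
    n,l,s,c=cv2.connectedComponentsWithStats(m.astype(np.uint8));return [(s[k],c[k],l==k) for k in range(1,n) if s[k][4]>=amin]
E
python3 - <<'E'
from h import *
i=get_image("top");p=i["pixels"];h=cv2.cvtColor(p,cv2.COLOR_RGB2HSV)
roi=np.zeros(p.shape[:2],bool);roi[165:235,228:360]=1
for nm,m,z in(("blue",(h[...,0]>100)&(h[...,0]<125)&(h[...,1]>120),60),("dark",h[...,2]<75,82),("red",((h[...,0]<10)|(h[...,0]>170))&(h[...,1]>80)&(h[...,2]>120),60)):
    for s,c,l in comps(m&roi): print(nm,s,np.round(c,1),np.round(onz(i,c,z),0))
print("tape z10",onz(i,(341,202),10))
c=p[160:240,225:360,::-1];cv2.imwrite("pics/c1.png",cv2.resize(c,None,fx=5.8,fy=5.8,interpolation=cv2.INTER_CUBIC))
E
```

```text
blue [233 173  66  24 550] [248.6 182.2] [ 501. -194.   60.]
blue [301 174   5   2   9] [303.2 174.6] [ 520. -339.   60.]
blue [233 202  75  27 646] [254.2 220.7] [ 398. -207.   60.]
dark [310 190   5  20  98] [312.  199.5] [ 448. -355.   82.]
dark [331 192  21  20 147] [340.4 202.3] [ 440. -427.   82.]
tape z10 [ 454.34673235 -446.63755131   10.        ]
```

View pics/c1.png

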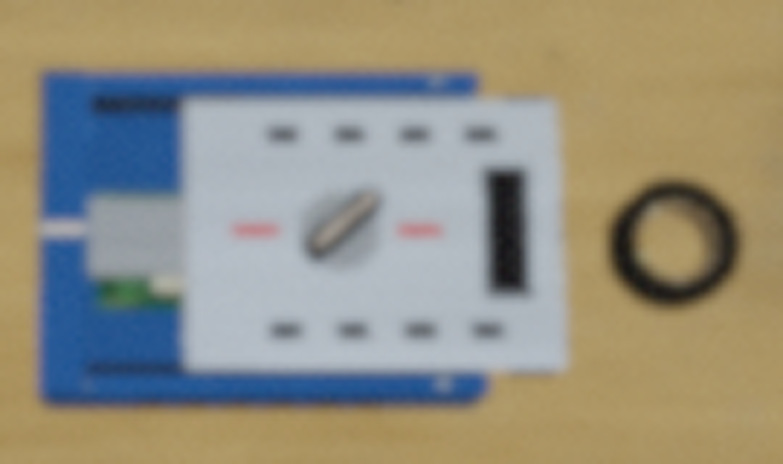

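```bash
cat >> h.py <<'E'
def step(c,t):
    "c,t=(x,y,z,yaw) tool down -> dx,dy,dz (cm), az"
    d=np.subtract(t,c);s,k=np.sin(c[3]),np.cos(c[3])
    return np.round([(k*d[0]+s*d[1])/10,(s*d[0]-k*d[1])/10,-d[2]/10,-d[3]],3)
E
python3 - <<'E'
from h import *
c=(236.7,605.4,231.3,2.769)
for t in((400,430,240,2.4),(500,250,240,2.0),(520,50,240,1.4)): print(step(c,t))
E
```

```text
[-21.595 -10.392  -0.87    0.369]
[-37.461 -23.517  -0.87    0.769]
[-46.604 -41.416  -0.87    1.369]
```

>>> send_rows(series=[{"dx":-21.6,"dy":-10.4,"dz":-0.9,"az":0.37,"hand":0},{"dx":-21.6,"dy":-10.4,"dz":-0.9,"az":0.37,"hand":0},{"dx":-21.6,"dy":-10.4,"dz":-0.9,"az":0.37,"hand":0},{"dx":-21.6,"dy":-10.4,"dz":-0.9,"az":0.37,"hand":0},{"dx":-21.6,"dy":-10.4,"dz":-0.9,"az":0.37,"hand":0},{"dx":-37.5,"dy":-23.5,"dz":-0.9,"az":0.77,"hand":0},{"dx":-37.5,"dy":-23.5,"dz":-0.9,"az":0.77,"hand":0},{"dx":-37.5,"dy":-23.5,"dz":-0.9,"az":0.77,"hand":0},{"dx":-37.5,"dy":-23.5,"dz":-0.9,"az":0.77,"hand":0},{"dx":-37.5,"dy":-23.5,"dz":-0.9,"az":0.77,"hand":0}])

```text
invalid input at $.series[0]: expected keys ax, ay, az, dx, dy, dz, hand
```

Run:
```python
from h import *
s=read_state();print(s["eef_pos"],s["tool_rot"],s["qd"].round(2) if hasattr(s["qd"],"round") else s["qd"])
c=(*s["eef_pos"],s["tool_rot"][2])
for t in((520,20,235,1.4),(500,-200,225,0.7),(448,-340,215,0)): print(step(c,t))
```

```text
[236.54221686 604.93998322 230.61438274] [-3.14017597e+00  1.38492528e-05  2.76879511e+00] [ 0. -0.  0. -0. -0. -0.  0.]
[-47.704 -44.152  -0.439   1.369]
[-53.854 -65.369   0.561   2.069]
[-54.11  -80.302   1.561   2.769]
```

>>> send_rows(series=[{"ax":0,"ay":0,"dx":-21.6,"dy":-10.4,"dz":-0.9,"az":0.37,"hand":0},{"ax":0,"ay":0,"dx":-21.6,"dy":-10.4,"dz":-0.9,"az":0.37,"hand":0},{"ax":0,"ay":0,"dx":-21.6,"dy":-10.4,"dz":-0.9,"az":0.37,"hand":0},{"ax":0,"ay":0,"dx":-21.6,"dy":-10.4,"dz":-0.9,"az":0.37,"hand":0},{"ax":0,"ay":0,"dx":-21.6,"dy":-10.4,"dz":-0.9,"az":0.37,"hand":0},{"ax":0,"ay":0,"dx":-37.5,"dy":-23.5,"dz":-0.9,"az":0.77,"hand":0},{"ax":0,"ay":0,"dx":-37.5,"dy":-23.5,"dz":-0.9,"az":0.77,"hand":0},{"ax":0,"ay":0,"dx":-37.5,"dy":-23.5,"dz":-0.9,"az":0.77,"hand":0},{"ax":0,"ay":0,"dx":-37.5,"dy":-23.5,"dz":-0.9,"az":0.77,"hand":0},{"ax":0,"ay":0,"dx":-37.5,"dy":-23.5,"dz":-0.9,"az":0.77,"hand":0}])

```text
clock: 1.15
eef_pos: [504.0, 241.7, 240.6]
tool_rot: [3.141, 0.005, 1.988]
force: [-0.7, -0.2, 0.4]
width: 85.3
gripper_force: 0.0
```

Run:
```python
from h import *
s=read_state();print(s["eef_pos"],s["tool_rot"])
c=(500,250,240,2.0)
for t in((520,20,235,1.4),(500,-200,225,0.7),(448,-340,215,0)): print(step(c,t))
```

```text
[503.9916332  241.747627   240.59855204] [3.14112197 0.00512795 1.98780291]
[-21.746  -7.753   0.5     0.6  ]
[-40.918 -18.727   1.5     1.3  ]
[-51.485 -29.281   2.5     2.   ]
```

>>> send_rows(series=[{"ax":0,"ay":0,"dx":-21.7,"dy":-7.8,"dz":0.5,"az":0.6,"hand":0},{"ax":0,"ay":0,"dx":-21.7,"dy":-7.8,"dz":0.5,"az":0.6,"hand":0},{"ax":0,"ay":0,"dx":-21.7,"dy":-7.8,"dz":0.5,"az":0.6,"hand":0},{"ax":0,"ay":0,"dx":-21.7,"dy":-7.8,"dz":0.5,"az":0.6,"hand":0},{"ax":0,"ay":0,"dx":-21.7,"dy":-7.8,"dz":0.5,"az":0.6,"hand":0},{"ax":0,"ay":0,"dx":-40.9,"dy":-18.7,"dz":1.5,"az":1.3,"hand":0},{"ax":0,"ay":0,"dx":-40.9,"dy":-18.7,"dz":1.5,"az":1.3,"hand":0},{"ax":0,"ay":0,"dx":-40.9,"dy":-18.7,"dz":1.5,"az":1.3,"hand":0},{"ax":0,"ay":0,"dx":-40.9,"dy":-18.7,"dz":1.5,"az":1.3,"hand":0},{"ax":0,"ay":0,"dx":-40.9,"dy":-18.7,"dz":1.5,"az":1.3,"hand":0}])

```text
clock: 2.15
eef_pos: [498.6, -205.1, 225.5]
tool_rot: [3.139, 0.002, 0.688]
force: [-0.1, 0.4, -0.8]
width: 86.0
gripper_force: 0.0
```

Run:
```python
from h import *
c=(500,-200,225,0.7)
for t in((470,-290,215,0),): print(step(c,t))
```

```text
[-8.092  4.951  1.     0.7  ]
```

>>> send_rows(series=[{"ax":0,"ay":0,"dx":-8.1,"dy":5.0,"dz":1.0,"az":0.7,"hand":0.3},{"ax":0,"ay":0,"dx":-8.1,"dy":5.0,"dz":1.0,"az":0.7,"hand":0.3},{"ax":0,"ay":0,"dx":-8.1,"dy":5.0,"dz":1.0,"az":0.7,"hand":0.3},{"ax":0,"ay":0,"dx":-8.1,"dy":5.0,"dz":1.0,"az":0.7,"hand":0.3},{"ax":0,"ay":0,"dx":-8.1,"dy":5.0,"dz":1.0,"az":0.7,"hand":0.3},{"ax":0,"ay":0,"dx":-8.1,"dy":5.0,"dz":1.0,"az":0.7,"hand":0.3},{"ax":0,"ay":0,"dx":-8.1,"dy":5.0,"dz":1.0,"az":0.7,"hand":0.3},{"ax":0,"ay":0,"dx":-8.1,"dy":5.0,"dz":1.0,"az":0.7,"hand":0.3}])

```text
clock: 2.95
eef_pos: [470.3, -289.8, 215.2]
tool_rot: [-3.141, -0.0, 0.001]
force: [-0.2, 0.5, -0.2]
width: 60.0
gripper_force: 0.0
```

Run:
```python
from h import *
i=get_image("wrist");s=read_state();print(s["eef_pos"],s["tool_rot"],s["width"]);p=i["pixels"]
np.savez("w1",**{k:np.array(v) for k,v in i.items()});print(i["mtx"],-np.array(i["R"]).T@i["t"])
cv2.imwrite("pics/w1.png",p[:,:,::-1])
```

```text
[ 470.26832409 -289.89908824  215.30945176] [-3.14126771e+00 -1.46474616e-04  6.16649953e-04] 59.66015931590056
[[297.31863964   0.         260.65573683]
 [  0.         297.31863964 189.28553773]
 [  0.           0.           1.        ]] [ 553.3622785  -289.8754047   357.15715946]
```

View pics/w1.png

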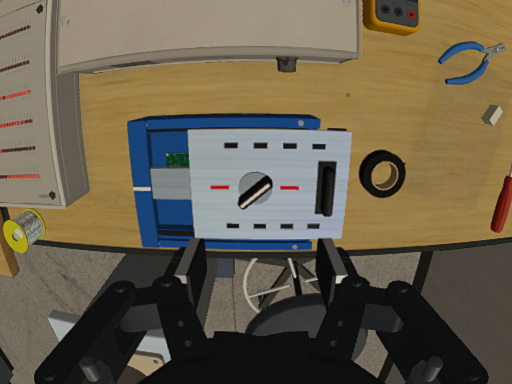

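The wrist view shows the lip at left (mark near (142,189)), red marks at (219,187) and (289,187), the wing at (256,190), the bar at about (326,188), and the tape at (382,174).

```bash
cat >> h.py <<'E'
def scan(i,roi,zs=(86,60,60),dark=60):
    p=i["pixels"];h=cv2.cvtColor(p,cv2.COLOR_RGB2HSV);x0,y0,x1,y1=roi
    m=np.zeros(p.shape[:2],bool);m[y0:y1,x0:x1]=1
    red=((h[...,0]<10)|(h[...,0]>170))&(h[...,1]>120)&(h[...,2]>100)
    for s,c,l in comps(red&m,8): print("red",s,onz(i,c,zs[1],True).round(1))
    for s,c,l in comps((h[...,2]<dark)&m,60):
        r=cv2.minAreaRect(np.argwhere(l)[:,::-1].astype(np.float32));b=cv2.boxPoints(r)
        print("dark",s,c.round(1),np.array([onz(i,q,zs[0],True)[:2] for q in b]).round(1).tolist(),"c",onz(i,c,zs[0],True).round(1))
E
python3 - <<'E'
from h import *
i=dict(np.load("w1.npz"))
scan(i,(192,135,350,232),(82,60))
for n,q,z in(("wing ends",(241,206),86),("",(271,178),86),("lip outer mark",(133,189),67),("lip inner",(151,189),67),("panel far edge L",(188,185),60),("panel R top",(351,131),60),("panel R bot",(346,238),60)): print(n,onz(i,q,z,True).round(1))
E
```

```text
red [211 186  18   3  54] [ 455.1 -245.9   60. ]
red [280 186  19   4  73] [ 454.5 -319.6   60. ]
dark [225 143  12   5  60] [230.5 145. ] [[505.9, -256.0], [505.8, -266.4], [502.0, -266.3], [502.1, -255.9]] c [ 504.  -261.2   82. ]
dark [254 143  13   5  64] [260.1 145. ] [[505.7, -283.3], [505.7, -294.5], [501.9, -294.5], [501.9, -283.3]] c [ 503.8 -289.    82. ]
dark [313 144  12   5  60] [318.5 146. ] [[505.2, -339.0], [505.4, -349.7], [501.6, -349.9], [501.4, -339.2]] c [ 503.4 -344.4   82. ]
dark [315 162  21  54 890] [325.1 187.7] [[433.1, -344.5], [489.0, -345.3], [487.9, -362.4], [431.4, -362.7]] c [ 461.6 -353.4   82. ]
dark [238 176  34  33 332] [254.7 190.3] [[449.0, -263.7], [475.3, -295.1], [465.0, -303.0], [438.2, -271.5]] c [ 458.9 -283.7   82. ]
wing ends [ 444.  -270.2   86. ]
 [ 472.7 -299.4   86. ]
lip outer mark [ 455.2 -149.2   67. ]
lip inner [ 455.2 -171.1   67. ]
panel far edge L [ 457.4 -211.6   60. ]
panel R top [ 516.1 -382.7   60. ]
panel R bot [ 392.8 -388.7   60. ]
```

>>> send_rows(series=[{"ax":0,"ay":0,"az":0,"dx":-1.6,"dy":6.75,"dz":3,"hand":0.3},{"ax":0,"ay":0,"az":0,"dx":-1.6,"dy":6.75,"dz":5,"hand":0.4},{"ax":0,"ay":0,"az":0,"dx":-1.6,"dy":6.75,"dz":9,"hand":0.4},{"ax":0,"ay":0,"az":0,"dx":-1.6,"dy":6.75,"dz":12,"hand":0.4},{"ax":0,"ay":0,"az":0,"dx":-1.6,"dy":6.75,"dz":14,"hand":0.4},{"ax":0,"ay":0,"az":0,"dx":-1.6,"dy":6.75,"dz":14.8,"hand":0.4},{"ax":0,"ay":0,"az":0,"dx":-1.6,"dy":6.75,"dz":14.8,"hand":0.4},{"ax":0,"ay":0,"az":0,"dx":-1.6,"dy":6.75,"dz":14.8,"hand":0.8},{"ax":0,"ay":0,"az":0,"dx":-1.6,"dy":6.75,"dz":14.8,"hand":1},{"ax":0,"ay":0,"az":0,"dx":-1.6,"dy":6.75,"dz":14.8,"hand":1}])

```text
clock: 4.0
eef_pos: [454.7, -358.2, 68.4]
tool_rot: [3.14, -0.002, -0.001]
force: [0.6, 0.5, 3.3]
width: 8.2
gripper_force: 51.6
```

>>> send_rows(series=[{"ax":0,"ay":0,"az":0,"dx":0,"dy":0,"dz":0,"hand":1},{"ax":0,"ay":0,"az":0,"dx":0,"dy":0,"dz":0,"hand":1},{"ax":0,"ay":0,"az":0,"dx":0,"dy":0,"dz":0,"hand":1},{"ax":0,"ay":0,"az":0,"dx":0,"dy":0,"dz":0,"hand":1}])

```text
clock: 4.4
eef_pos: [454.7, -358.2, 67.8]
tool_rot: [3.14, -0.001, -0.001]
force: [1.2, -1.1, 5.2]
width: 8.1
gripper_force: 61.1
```

>>> send_rows(series=[{"ax":0,"ay":0,"az":0,"dx":0,"dy":-1,"dz":0,"hand":1},{"ax":0,"ay":0,"az":0,"dx":0,"dy":-2,"dz":0,"hand":1},{"ax":0,"ay":0,"az":0,"dx":0,"dy":-3,"dz":0,"hand":1},{"ax":0,"ay":0,"az":0,"dx":0,"dy":-3.8,"dz":0,"hand":1},{"ax":0,"ay":0,"az":0,"dx":0,"dy":-4.2,"dz":0,"hand":1},{"ax":0,"ay":0,"az":0,"dx":0,"dy":-4.4,"dz":0,"hand":1},{"ax":0,"ay":0,"az":0,"dx":0,"dy":-4.4,"dz":0,"hand":1}])

```text
clock: 5.1
eef_pos: [454.8, -312.8, 67.3]
tool_rot: [-3.141, -0.001, -0.001]
force: [5.4, 0.2, 6.0]
width: 8.2
gripper_force: 61.1
```

>>> send_rows(series=[{"ax":0,"ay":0,"az":0,"dx":0,"dy":-0.2,"dz":0,"hand":1},{"ax":0,"ay":0,"az":0,"dx":0,"dy":-0.4,"dz":0,"hand":1},{"ax":0,"ay":0,"az":0,"dx":0,"dy":-0.4,"dz":0,"hand":1}])

```text
clock: 5.4
eef_pos: [454.9, -309.8, 67.4]
tool_rot: [3.141, -0.001, -0.001]
force: [5.3, -1.7, 5.0]
width: 8.1
gripper_force: 61.1
```

>>> send_rows(series=[{"ax":0,"ay":0,"az":0,"dx":0,"dy":-0.2,"dz":0,"hand":1},{"ax":0,"ay":0,"az":0,"dx":0,"dy":-0.3,"dz":0,"hand":1},{"ax":0,"ay":0,"az":0,"dx":0,"dy":-0.3,"dz":0,"hand":1}])

```text
clock: 5.7
eef_pos: [454.9, -308.6, 67.7]
tool_rot: [3.138, -0.002, -0.002]
force: [5.8, -4.5, 4.1]
width: 8.2
gripper_force: 61.0
```

>>> send_rows(series=[{"ax":0,"ay":0,"az":0,"dx":0,"dy":-0.3,"dz":0,"hand":1},{"ax":0,"ay":0,"az":0,"dx":0,"dy":-0.3,"dz":0,"hand":1},{"ax":0,"ay":0,"az":0,"dx":0,"dy":-0.3,"dz":0,"hand":1}])

```text
clock: 6.0
eef_pos: [454.9, -308.4, 68.2]
tool_rot: [3.133, -0.003, -0.003]
force: [5.0, -8.7, 4.5]
width: 8.0
gripper_force: 60.9
```

>>> send_rows(series=[{"ax":0,"ay":0,"az":0,"dx":0.1,"dy":0.4,"dz":0,"hand":1},{"ax":0,"ay":0,"az":0,"dx":0.1,"dy":0.4,"dz":0,"hand":0.4},{"ax":0,"ay":0,"az":0,"dx":0.1,"dy":0.4,"dz":0,"hand":0.4},{"ax":0,"ay":0,"az":0,"dx":0.1,"dy":0.4,"dz":0,"hand":0.4},{"ax":0,"ay":0,"az":0,"dx":0.1,"dy":0.4,"dz":-2,"hand":0.4},{"ax":0,"ay":0,"az":0,"dx":0.1,"dy":0.4,"dz":-5,"hand":0.4},{"ax":0,"ay":0,"az":-0.15,"dx":0.1,"dy":0.4,"dz":-9.3,"hand":0.4},{"ax":0,"ay":0,"az":-0.3,"dx":0.1,"dy":-2,"dz":-9.3,"hand":0.4},{"ax":0,"ay":0,"az":-0.45,"dx":0.1,"dy":-5,"dz":-9.3,"hand":0.4},{"ax":0,"ay":0,"az":-0.6,"dx":0.1,"dy":-7,"dz":-9.3,"hand":0.4}])

```text
clock: 7.0
eef_pos: [454.2, -230.8, 159.9]
tool_rot: [-3.138, 0.0, 0.607]
force: [-1.1, 0.8, -0.7]
width: 51.2
gripper_force: 0.0
```

>>> send_rows(series=[{"ax":0,"ay":0,"az":-0.15,"dx":0,"dy":0,"dz":0,"hand":0.4},{"ax":0,"ay":0,"az":-0.3,"dx":0,"dy":0,"dz":0,"hand":0.4},{"ax":0,"ay":0,"az":-0.45,"dx":0,"dy":0,"dz":0,"hand":0.4},{"ax":0,"ay":0,"az":-0.6,"dx":0,"dy":0,"dz":0,"hand":0.4},{"ax":0,"ay":0,"az":-0.75,"dx":0,"dy":0,"dz":0,"hand":0.4},{"ax":0,"ay":0,"az":-0.9,"dx":0,"dy":0,"dz":0,"hand":0.4},{"ax":0,"ay":0,"az":-1.05,"dx":0,"dy":0,"dz":0,"hand":0.4},{"ax":0,"ay":0,"az":-1.2,"dx":0,"dy":0,"dz":0,"hand":0.4},{"ax":0,"ay":0,"az":-1.3,"dx":0,"dy":0,"dz":0,"hand":0.4},{"ax":0,"ay":0,"az":-1.3,"dx":0,"dy":0,"dz":0,"hand":0.4}])

```text
clock: 8.0
eef_pos: [454.2, -233.2, 159.9]
tool_rot: [-3.14, -0.002, 1.899]
force: [0.0, 0.9, -0.5]
width: 51.1
gripper_force: 0.0
```

Run:
```python
from h import *
i=get_image("wrist");s=read_state();print(s["clock"],s["eef_pos"],s["tool_rot"],s["width"]);p=i["pixels"]
np.savez("w2",**{k:np.array(v) for k,v in i.items()})
cv2.imwrite("pics/w2.png",p[:,:,::-1])
```

```text
8.05 [ 454.26916224 -233.31333988  159.88933523] [-3.14037196e+00 -1.43070880e-03  1.89676127e+00] 51.112387637921195
```

View pics/w2.png

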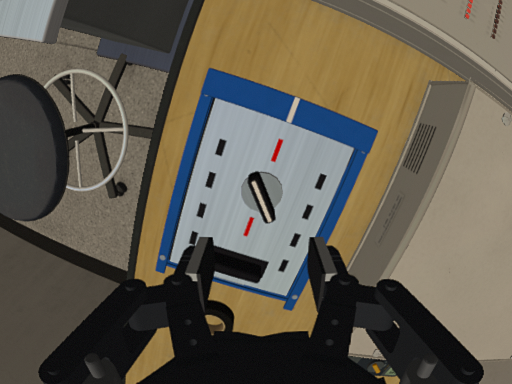

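The panel is now home under the lip, with no gap at the blue lip near (295,110). Red marks are at (277,150) and (248,226). The wing runs from about (254,174) to (269,220).

Run:
```python
from h import *
i=dict(np.load("w2.npz"))
scan(i,(235,135,290,235),(86,60))
p=i["pixels"];h=cv2.cvtColor(p,cv2.COLOR_RGB2HSV);g=cv2.cvtColor(p,cv2.COLOR_RGB2GRAY)
m=np.zeros(g.shape,bool);m[165:225,243:280]=1
# white slot line: bright pixels inside convex hull of dark wing
d=(h[...,2]<60)&m;hull=cv2.convexHull(np.argwhere(d)[:,::-1].astype(np.int32));k=np.zeros(g.shape,np.uint8);cv2.fillConvexPoly(k,hull,1)
w=(h[...,2]>130)&(k>0);b=max(comps(w),key=lambda a:a[0][4])
q=np.array([onz(i,(x,y),86,True)[:2] for y,x in np.argwhere(b[2])]);vx,vy,x0,y0=cv2.fitLine(q.astype(np.float32),2,0,.01,.01).ravel()
th=np.arctan2(-vx,vy);print("line",b[0],"mean",q.mean(0),"theta",th if abs(th)<1.57 else th-np.sign(th)*np.pi)
```

```text
red [271 139  12  23 108] [ 455.4 -195.6   60. ]
red [244 217  10  18  72] [ 454.6 -268.5   60. ]
dark [248 172  27  51 464] [261.  194.7] [[436.3, -217.5], [444.4, -210.5], [471.4, -242.9], [463.0, -250.6]] c [ 452.8 -228.1   86. ]
line [252 181  19  41 165] mean [ 454.61117392 -233.02085936] theta 0.70006394
```

>>> send_rows(series=[{"ax":0,"ay":0,"az":-0.15,"dx":0,"dy":0,"dz":1,"hand":0.4},{"ax":0,"ay":0,"az":-0.3,"dx":0,"dy":0,"dz":3,"hand":0.4},{"ax":0,"ay":0,"az":-0.37,"dx":0,"dy":0,"dz":5,"hand":0.4},{"ax":0,"ay":0,"az":-0.37,"dx":0,"dy":0,"dz":7.5,"hand":0.4},{"ax":0,"ay":0,"az":-0.37,"dx":0,"dy":0,"dz":9,"hand":0.4},{"ax":0,"ay":0,"az":-0.37,"dx":0,"dy":0,"dz":9,"hand":0.4},{"ax":0,"ay":0,"az":-0.37,"dx":0,"dy":0,"dz":9,"hand":1},{"ax":0,"ay":0,"az":-0.37,"dx":0,"dy":0,"dz":9,"hand":1},{"ax":0,"ay":0,"az":-0.37,"dx":0,"dy":0,"dz":9,"hand":1},{"ax":0,"ay":0,"az":-0.37,"dx":0,"dy":0,"dz":9,"hand":1}])

```text
clock: 9.05
eef_pos: [455.4, -234.2, 71.2]
tool_rot: [3.141, 0.001, 2.268]
force: [-1.4, -0.6, 4.6]
width: 8.5
gripper_force: 60.9
```

>>> send_rows(series=[{"ax":0,"ay":0,"az":0.1,"dx":0,"dy":0,"dz":0,"hand":1},{"ax":0,"ay":0,"az":0.2,"dx":0,"dy":0,"dz":0,"hand":1},{"ax":0,"ay":0,"az":0.3,"dx":0,"dy":0,"dz":0,"hand":1},{"ax":0,"ay":0,"az":0.4,"dx":0,"dy":0,"dz":0,"hand":1},{"ax":0,"ay":0,"az":0.5,"dx":0,"dy":0,"dz":0,"hand":1},{"ax":0,"ay":0,"az":0.6,"dx":0,"dy":0,"dz":0,"hand":1},{"ax":0,"ay":0,"az":0.7,"dx":0,"dy":0,"dz":0,"hand":1},{"ax":0,"ay":0,"az":0.71,"dx":0,"dy":0,"dz":0,"hand":1},{"ax":0,"ay":0,"az":0.71,"dx":0,"dy":0,"dz":0,"hand":1},{"ax":0,"ay":0,"az":0.71,"dx":0,"dy":0,"dz":0,"hand":1}])

```text
clock: 10.05
eef_pos: [455.0, -234.3, 70.6]
tool_rot: [3.141, 0.001, 1.56]
force: [-2.7, -2.8, 4.3]
width: 8.0
gripper_force: 61.0
```

>>> send_rows(series=[{"ax":0,"ay":0,"az":0,"dx":0,"dy":0,"dz":0,"hand":0.4},{"ax":0,"ay":0,"az":0,"dx":0,"dy":0,"dz":0,"hand":0.4},{"ax":0,"ay":0,"az":0,"dx":0,"dy":0,"dz":0,"hand":0.4},{"ax":0,"ay":0,"az":0,"dx":0,"dy":0,"dz":-3,"hand":0.4},{"ax":0,"ay":0,"az":0,"dx":0,"dy":0,"dz":-6,"hand":0.4},{"ax":0,"ay":0,"az":0,"dx":0,"dy":0,"dz":-9,"hand":0.4},{"ax":0,"ay":0,"az":0,"dx":0,"dy":0,"dz":-9,"hand":0.4},{"ax":0,"ay":0,"az":0,"dx":0,"dy":0,"dz":-9,"hand":0.4}])

```text
clock: 10.85
eef_pos: [455.7, -233.2, 160.6]
tool_rot: [3.14, -0.0, 1.56]
force: [-0.1, -0.4, -0.5]
width: 51.2
gripper_force: 0.0
```

Run:
```python
from h import *
i=get_image("wrist");s=read_state();print(s["clock"],s["eef_pos"],s["tool_rot"],s["width"]);p=i["pixels"]
np.savez("w3",**{k:np.array(v) for k,v in i.items()})
cv2.imwrite("pics/w3.png",p[:,:,::-1])
```

```text
10.9 [ 455.09888934 -232.98101694  159.83294479] [-3.14114259e+00 -7.47739125e-04  1.55962309e+00] 51.16053616130546
```

View pics/w3.png

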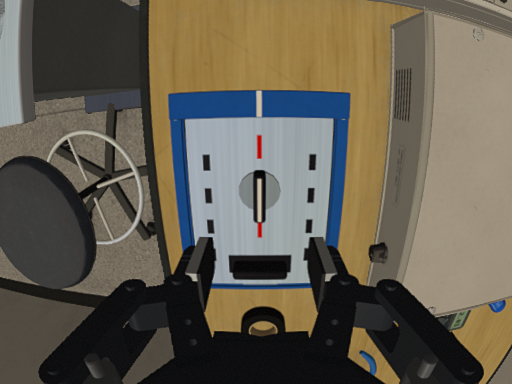

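The slot line (x≈259) now lines up with both red marks (259 and 260) and the lip mark. The panel still meets the lip, so I move back to the bar.

>>> send_rows(series=[{"ax":0,"ay":0,"az":0.15,"dx":-3,"dy":0,"dz":0,"hand":0.4},{"ax":0,"ay":0,"az":0.3,"dx":-6,"dy":0,"dz":0,"hand":0.4},{"ax":0,"ay":0,"az":0.45,"dx":-7.45,"dy":0,"dz":0,"hand":0.4},{"ax":0,"ay":0,"az":0.6,"dx":-7.45,"dy":0,"dz":0,"hand":0.4},{"ax":0,"ay":0,"az":0.75,"dx":-7.45,"dy":0,"dz":0,"hand":0.4},{"ax":0,"ay":0,"az":0.9,"dx":-7.45,"dy":0,"dz":0,"hand":0.4},{"ax":0,"ay":0,"az":1.05,"dx":-7.45,"dy":0,"dz":0,"hand":0.4},{"ax":0,"ay":0,"az":1.2,"dx":-7.45,"dy":0,"dz":0,"hand":0.4},{"ax":0,"ay":0,"az":1.35,"dx":-7.45,"dy":0,"dz":0,"hand":0.4},{"ax":0,"ay":0,"az":1.5,"dx":-7.45,"dy":0,"dz":0,"hand":0.4}])

```text
clock: 11.9
eef_pos: [453.6, -307.5, 158.7]
tool_rot: [-3.14, 0.003, 0.053]
force: [-0.1, 0.7, 1.0]
width: 51.6
gripper_force: 0.0
```

>>> send_rows(series=[{"ax":0,"ay":0,"az":0.06,"dx":0,"dy":0,"dz":1,"hand":0.4},{"ax":0,"ay":0,"az":0.06,"dx":0,"dy":0,"dz":4,"hand":0.4},{"ax":0,"ay":0,"az":0.06,"dx":0,"dy":0,"dz":6,"hand":0.4},{"ax":0,"ay":0,"az":0.06,"dx":0,"dy":0,"dz":6,"hand":0.4},{"ax":0,"ay":0,"az":0.06,"dx":0,"dy":0,"dz":6,"hand":0.4}])

```text
clock: 12.4
eef_pos: [453.6, -308.1, 99.5]
tool_rot: [-3.141, 0.002, -0.002]
force: [0.8, 0.3, 0.2]
width: 51.4
gripper_force: 0.0
```

>>> send_rows(series=[{"ax":0,"ay":0,"az":0,"dx":0.1,"dy":0,"dz":1.5,"hand":0.4},{"ax":0,"ay":0,"az":0,"dx":0.1,"dy":0,"dz":3.1,"hand":0.4},{"ax":0,"ay":0,"az":0,"dx":0.1,"dy":0,"dz":3.1,"hand":0.4},{"ax":0,"ay":0,"az":0,"dx":0.1,"dy":0,"dz":3.1,"hand":1},{"ax":0,"ay":0,"az":0,"dx":0.1,"dy":0,"dz":3.1,"hand":1},{"ax":0,"ay":0,"az":0,"dx":0.1,"dy":0,"dz":3.1,"hand":1},{"ax":0,"ay":0,"az":0,"dx":0.1,"dy":0,"dz":3.1,"hand":1},{"ax":0,"ay":0,"az":0,"dx":0.1,"dy":-0.3,"dz":3.1,"hand":1},{"ax":0,"ay":0,"az":0,"dx":0.1,"dy":-0.3,"dz":3.1,"hand":1}])

```text
clock: 13.3
eef_pos: [455.7, -308.5, 70.3]
tool_rot: [3.135, -0.002, -0.003]
force: [-0.2, -6.1, 2.3]
width: 8.2
gripper_force: 61.5
```

>>> send_rows(series=[{"ax":0,"ay":0,"az":0,"dx":0,"dy":0,"dz":0.3,"hand":1},{"ax":0,"ay":0,"az":0,"dx":0,"dy":0,"dz":0.6,"hand":1},{"ax":0,"ay":0,"az":0,"dx":0,"dy":0,"dz":0.9,"hand":1},{"ax":0,"ay":0,"az":0,"dx":0,"dy":0,"dz":1.0,"hand":1},{"ax":0,"ay":0,"az":0,"dx":0,"dy":0,"dz":1.0,"hand":1}])

```text
clock: 13.8
eef_pos: [455.9, -309.1, 63.5]
tool_rot: [3.136, -0.005, -0.004]
force: [-4.1, -0.4, 31.5]
width: 8.0
gripper_force: 65.4
```

>>> send_rows(series=[{"ax":0,"ay":0,"az":0,"dx":0,"dy":0,"dz":-0.1,"hand":1},{"ax":0,"ay":0,"az":0,"dx":0,"dy":0,"dz":-0.1,"hand":1},{"ax":0,"ay":0,"az":0,"dx":0,"dy":0,"dz":-0.1,"hand":1},{"ax":0,"ay":0,"az":0,"dx":0,"dy":0,"dz":-0.1,"hand":1}])

```text
clock: 14.2
eef_pos: [455.9, -309.0, 63.7]
tool_rot: [3.136, -0.004, -0.003]
force: [-3.7, -2.4, 24.2]
width: 8.1
gripper_force: 64.4
```

Run:
```python
from h import *
i=get_image("wrist");s=read_state();print(s["clock"],s["eef_pos"],s["force"],s["width"],s["gripper_force"]);p=i["pixels"]
for z in(60,54): scan(i,(60,100,400,300),(86,z))
cv2.imwrite("pics/w4.png",p[:,:,::-1])
```

```text
14.25 [ 455.87756691 -308.98447161   63.70179423] [-3.45315892 -2.54987087 22.84723184] 8.02891071849764 64.42414999008179
red [ 76 234  25   6 123] [ 459.  -200.4   60. ]
red [178 239  33   6 173] [ 458.4 -270.9   60. ]
dark [  60  108  277   17 1414] [197.3 113.6] [[536.1, -214.9], [534.4, -339.6], [530.1, -339.9], [531.2, -214.5]] c [ 530.7 -283.3   86. ]
dark [261 135  56   6 247] [286.9 137. ] [[521.4, -309.1], [521.6, -331.7], [519.5, -331.8], [519.3, -309.1]] c [ 520.6 -319.7   86. ]
dark [174 163  25  10 243] [186.2 167.5] [[510.2, -272.1], [510.0, -282.6], [506.1, -282.4], [506.3, -271.7]] c [ 508.2 -277.4   86. ]
dark [229 163  26  10 257] [241.6 167.5] [[509.8, -295.8], [509.7, -306.2], [505.8, -306.1], [505.9, -295.7]] c [ 507.8 -301.    86. ]
dark [ 82 165  20  10 164] [ 91.6 169.2] [[510.6, -224.9], [510.8, -235.7], [506.6, -235.3], [506.3, -224.4]] c [ 508.6 -230.2   86. ]
dark [125 164  22  10 215] [135.6 168.5] [[510.4, -248.7], [510.1, -259.1], [506.1, -258.6], [506.3, -248.1]] c [ 508.2 -253.8   86. ]
dark [394 189   6  38 164] [397.  208.1] [[498.0, -369.9], [498.
[... 1248 characters left out ...]
 -230.2   86. ]
dark [125 164  22  10 215] [135.6 168.5] [[510.4, -248.7], [510.1, -259.1], [506.1, -258.6], [506.3, -248.1]] c [ 508.2 -253.8   86. ]
dark [394 189   6  38 164] [397.  208.1] [[498.0, -369.9], [498.0, -372.5], [479.0, -375.9], [479.2, -373.0]] c [ 488.5 -373.    86. ]
dark [ 143  195  237  105 7719] [260.6 267.7] [[435.4, -244.4], [495.8, -255.8], [495.2, -362.6], [434.2, -373.6]] c [ 458.6 -308.7   86. ]
dark [  93  236   73   34 1630] [131.5 250. ] [[454.6, -217.4], [474.1, -223.8], [474.2, -264.0], [456.3, -260.6]] c [ 466.8 -244.5   86. ]
dark [110 290  18   8  91] [118.5 293.4] [[435.7, -223.0], [439.7, -224.7], [439.6, -235.9], [435.6, -234.5]] c [ 437.7 -229.6   86. ]
```

View pics/w4.png

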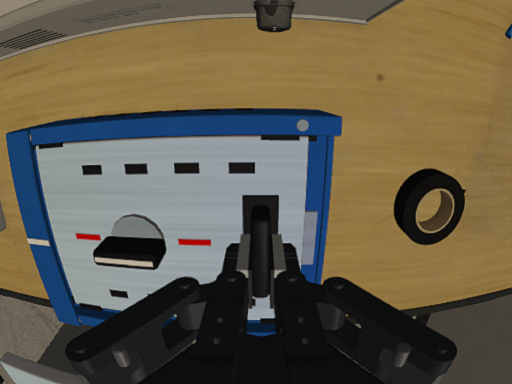

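The panel is flush: casting the red marks onto z=54 gives (455.7,-196.0) and (455.1,-269.4), matching their home positions. The slot is in line, the tape has not moved, and the push is a steady 23 N or so.

```bash
python3 -c "
from cell import finish_job
print(finish_job())"
```

```text
the job is handed in; nothing more can be done
None
```

I handed the job in with the panel home, the fastener in line with the red marks, and the panel held flush by the gripper at about 23 N; neither the tape nor the spool was touched, and the judge returned no verdict.

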